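# Cull the short handle, then key a sound T-handle into the book-stack drive and hold it in

## Robot

A 6-joint arm with a two-finger parallel gripper is mounted at the origin on the work surface. World frame = base frame: x ahead of the robot, y to its left, z up, the work surface at z = 0. Lengths are in mm, angles in rad, forces in N, time in s.
With the tool pointing down it reaches from about 350 to 875 mm from the base axis. Payload 15.5 kg.
Tool frame: the origin (TCP) lies on the centre line of the jaws, within the pads' length; the fingertips stand 25 mm ahead of it and the grasp point (between the pads) lies 6 mm ahead of it; z points along the fingers, y is the line along which they close (so a half turn about z gives the same grasp; the last joint's range is limited). The gripper opens to 85 mm and grips with 20 to 120 N. Pads are 22 mm wide; open, the fingers measure 114 mm over their backs; the gripper's body (76 mm by 85 mm) begins 54 mm behind the grasp point. The pads swing forward as they close: fully open they stand 13 mm farther back than shut.
Start: joints at [1.192, 0.494, 1.345, -0, 1.302, -0.096], TCP at [174.999, 600.002, 256.277] pointing down, gripper open.
Joint ranges: [-2.91, 2.91], [-0.82, 2.16], [0.22, 2.67], [-1.22, 4.37], [0.12, 2.79], [-3.08, 3.08]. Speed limits (rad/s): [1.89, 1.89, 2.57, 3.01, 3.01, 3.01].

## Interface

Orientations are given as [roll, pitch, yaw] about the fixed x, y, z axes, in that order (R = Rz(yaw) Ry(pitch) Rx(roll)).
In Python, from rig import telemetry, vision, job gives the robot as it stands.
- The arm moves only by the shell command python3 -m creep 'ROWS' [OPENING]. ROWS is a JSON object of lists of equal length, an entry for each row: "linear": the shift along the tool's x, y, z in cm, a list of three; "twist": the turn about the tool's z in rad. In form: {"linear": [[tx, ty, tz], ...], "twist": [twist, ...]}. A call has 1 to 20 rows; each row shifts and turns the commanded pose from where the row before left it, along the tool's axes as they then stand; what a row does not reach is not made up. A row lasts 1/10 s, in which the tool goes at most 50 mm and 8.59 degrees, less where a joint would pass 70% of its speed; a pose out of reach is approached as far as the arm can. A call is refused whole if a number of a shift passes 5 or a number of a turn 0.15, either way. A call with a gripper value outside its range is refused whole. OPENING is the finger opening in cm, from 0 to 8.54, set as the call begins (- or left out, the last holds). The fingers move at their own pace and stop on an object; the grip force is fixed at half the most. Time passes only in rows, so rows that do not move let the fingers close. It gives the time, the measured TCP pose, the force, the opening and the grip force at its end, in the units of the state.
- telemetry.get_obs(): the state, without advancing time (a new reading comes with each control period).
- vision.grab_frame(name): name is "scene" or "top" or "wrist"; returns the picture (480x640x3 uint8, red, green, blue); there is no depth.
- vision.calibration(name): a dict with "K" (3x3 intrinsics, pixels), "R" (3x3) and "t" (3): a world point X has camera coordinates R X + t. Camera axes: x right, y down, z forward; pixel columns grow to the right and rows downward; lengths in mm; the calibration is good to about 2 mm. The wrist camera is an equidistant fisheye: a pixel r from the principal point sees the ray r / f radians off the axis. A picture is of the moment at which its call begins: read the wrist's pose just before it. calibration takes no time and is no camera call; for the wrist camera it gives the pose at the moment of the call.
- job.hand_in(): hands the job in; it is judged then, once.
The state is a dict: "time": time; "joints": joint angles; "qd": joint speeds; "effort": joint torques, N m; "eef_pos": TCP position; "orientation": TCP orientation; "force": force on the tool from outside, world axes, zero at the start; "wrist_torque": the same for the moment, N m; "opening": finger opening in mm; "finger_force": force on a finger pad.
Only numpy, scipy, OpenCV 4.12 (cv2) and the standard library are available. Lean on these libraries where they do the work, as an engineer would, in place of code of your own. Each camera call takes 0.05 s, during which the arm holds its last target. There are 200 camera calls.

## Task

Three push-in T-handles for a mobile book-stack drive stand in the wooden rack, and one of them has too short a shaft: put that one in the red tray and let go of it. Then take either full-length handle, put its nose in the hub of the grey drive unit, turn it until its key slips into the keyway, and push it fully home against the spring, down to its collar. Finish while still gripping it and pressing it home (the spring lifts it if you let go); leave the other full-length handle standing in the rack, and leave the bookend, screwdriver and bottle where they are.

Things in the scene. Friction and masses are not known exactly. Their poses are not given: they have to be found in the camera images.
- handle_a: Full-length T-handle, 122 mm, 0.3 kg. Origin: centre of nose underside; z up the shaft; key to +x; black T-bar along y, 64 x 16 (x) x 20 mm, centre 112 mm up. Steel shaft 24 mm thick, nose tapering to 17 mm over the last 8 mm. Brass key 8 mm wide, out to 19 mm from the axis, from 20 to 55 mm up. Collar 34 mm across, underside 62 mm up. Yellow mark on the bar's top: key side.
- handle_b: A second full-length T-handle, identical to handle_a (same origin, axes and sizes). All three handles start upright, one in each hole of the rack in any order, key within 0.4 rad of the rack's +x.
- handle_c: The SHORT reject T-handle: same build, colours, origin and axes, but 92 mm tall, 0.24 kg: collar underside 32 mm up, T-bar (64 x 16 x 20 mm, along y) centre 82 mm up, so its bar stands 30 mm lower in the rack than the others.
- rack: Plywood rack, fixed, 90 (x) x 240 (y) x 30 mm; origin centre of underside. Three holes 26 mm wide, 18 mm deep (floor 12 mm above the counter), at y = -85, 0 and +85 mm.
- tray: Red open tray for rejects, fixed, 190 x 190 mm, 45 mm high, walls and floor 5 mm; origin centre of underside, open on top. A handle released in it may stand or topple.
- gearbox: Grey drive unit, fixed, 140 (x) x 120 (y) x 50 mm; origin centre of underside, z up. In its middle a fixed steel hub about 55 mm across rises to 95 mm above the counter. The hub's keyway faces anywhere within 0.35 rad of the unit's +x; that angle is not reported: see it (yellow mark on the hub's top beyond the keyway) or feel for it, turning the handle under a light push.
- hub_mouth (a point): Centre of the bore's mouth on the hub's top, 95 mm above the counter. Upright bore 28 mm wide, 8-sided; keyway 12 mm wide, out to 21 mm from the axis, full depth. The key drops in when within about 0.1 rad. With the key resting on the hub's top the nose is 20 mm down the bore; fully home 62 mm down, collar on the hub.
- clutch (a joint): Red sprung clutch pad down in the bore: 0 = up (its top 45 mm below the mouth), grows in metres as the nose pushes it down; 0.017 with the handle fully home, stop at 0.020. The spring pushes back with about 3 N at first and 9 N when home, and lifts the handle when released.
- bookend: Beige L-shaped steel bookend, foot 100 x 120 mm, back 140 mm high; origin at the centre of its foot. Leave alone.
- screwdriver: Screwdriver lying on the counter; origin at its middle on the counter. Leave alone.
- bottle: Clear bottle with a blue cap, 60 mm across, 170 mm high; origin centre of underside. Leave alone.
Things that resemble listed ones, but are neither listed nor needed, are in the scene too. Leave any green look-alike of the handle_a alone.

How it is judged:
By the outcome, as a careful person would: the job done as asked, in the order asked, and still so for the second after the job is handed in, while the arm keeps its last pose, push and grip.
It also fails if it takes over 58 s, if anything falls off the work surface, if the arm or the gripper's body presses on something with over 40 N, if the wrist force passes 120 N, or if a joint passes its speed limit or range.

## Working session

There is one attempt and no reset: what is moved stays moved. The work goes in short steps, Python scripts to look and compute and a shell command to move; the robot and the scene stay as the last step left them, time stands still between calls to the robot, and variables do not carry over. Pictures are saved under pics/ and viewed, at most 10 in all, crops included, and the job is handed in when it is done.

```bash
mkdir -p pics; ls; python3 - <<'E'
from rig import telemetry, vision
import cv2,json
o=telemetry.get_obs();print(o)
for n in("scene","top","wrist"):
    c=vision.calibration(n);print(n,c)
    im=vision.grab_frame(n);cv2.imwrite(f"pics/{n}0.png",im[...,::-1])
E
```

```text
pics
{'time': 0.0, 'joints': array([ 1.19148351e+00,  4.94167161e-01,  1.34615986e+00,  6.65510471e-07,
        1.30247027e+00, -9.55311007e-02]), 'qd': array([-1.74878496e-03,  1.51919768e-03,  8.81462402e-05,  8.09847237e-04,
       -7.24554469e-04,  4.46001001e-04]), 'effort': array([ 2.75285689e-03, -8.82176542e+01, -3.83867276e+01,  3.58642694e-05,
        9.82841622e-03, -6.72607186e-06]), 'eef_pos': array([174.88323078, 599.68478073, 255.7004568 ]), 'orientation': array([-3.14039358e+00, -1.15543145e-04,  2.85781070e+00]), 'force': array([-0.87926776,  0.21398511,  0.10106228]), 'wrist_torque': array([-0.01109313,  0.02751607, -0.06363586]), 'finger_force': 0.0, 'opening': 85.648927780809}
scene {'K': array([[540.25773685,   0.        , 326.99572106],
       [  0.        , 540.25773685, 235.33750078],
       [  0.        ,   0.        ,   1.        ]]), 'R': array([[-0.29950118,  0.95394532, -0.01695184],
       [ 0.59883924,  0.17412067, -0.78171194],
       [-0.74275878, -0.24427508, -0.62340924]]), 't': array([ 168.14920925, -287.58807316, 1803.65961054])}
top {'K': array([[547.28086711,   0.        , 322.46333012],
       [  0.        , 547.28086711, 234.42417656],
       [  0.        ,   0.        ,   1.        ]]), 'R': array([[ 0.02218091, -0.9996814 , -0.01204634],
       [-0.98669629, -0.01994855, -0.16134584],
       [ 0.16105413,  0.01546488, -0.9868244 ]]), 't': array([  11.06333447,  586.15618524, 1049.84249992])}
wrist {'K': array([[371.64829954,   0.        , 323.90163409],
       [  0.        , 371.64829954, 242.16412652],
       [  0.        ,   0.        ,   1.        ]]), 'R': array([[ 0.28139969,  0.95958967, -0.00137394],
       [ 0.91716835, -0.26853807,  0.29443085],
       [ 0.28216385, -0.08411288, -0.9556718 ]]), 't': array([-623.27583323,  -37.42293167,  380.5015491 ])}
```

View pics/scene0.png

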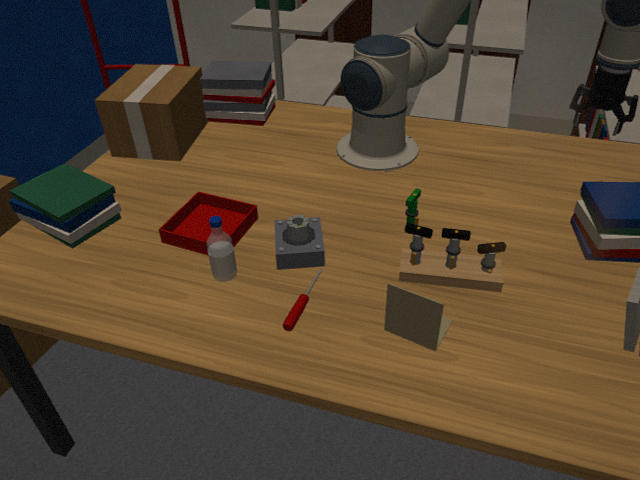

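View pics/top0.png

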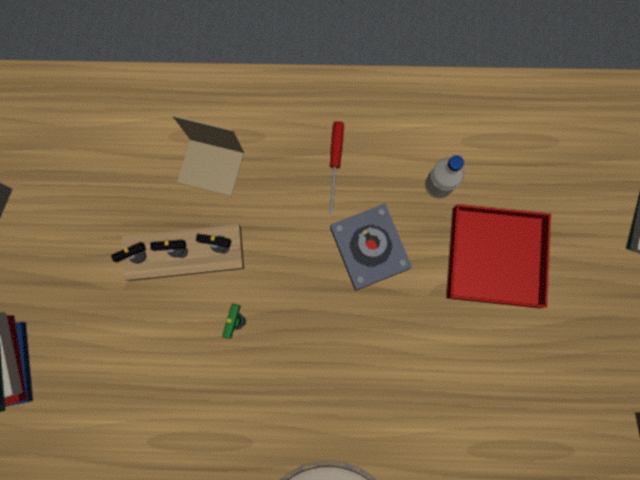

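Scene view: black-barred handles at (418,230), (456,235) and (491,248), green look-alike at (413,205), hub at (298,228), tray at (210,222). Top view: the same bars at (213,240), (168,245) and (128,252), green at (232,321), hub at (372,243), tray at (500,255). Next I'll triangulate the bars.

```bash
cat > h.py <<'E'
import numpy as np,cv2
from rig import vision,telemetry
def ray(n,p,c=None):
    c=c or vision.calibration(n);K,R,t=map(np.asarray,(c['K'],c['R'],c['t']))
    x=np.array([(p[0]-K[0,2])/K[0,0],(p[1]-K[1,2])/K[1,1]])
    if n=='wrist':
        r=np.hypot(*x);d=np.array([*(x/r*np.sin(r)),np.cos(r)])
    else: d=np.array([*x,1.])
    d=R.T@d;return -R.T@t,d/np.linalg.norm(d)
def plane(n,p,z,c=None):
    o,d=ray(n,p,c);return o+d*(z-o[2])/d[2]
def tri(rs):
    A=0;b=0
    for o,d in rs:
        P=np.eye(3)-np.outer(d,d);A=A+P;b=b+P@o
    X=np.linalg.solve(A,b);return X,max(np.linalg.norm((np.eye(3)-np.outer(d,d))@(X-o)) for o,d in rs)
def blobs(m,lo=3):
    n,l,s,c=cv2.connectedComponentsWithStats(m.astype(np.uint8),connectivity=8)
    return [(c[i].round(1),s[i,4]) for i in range(1,n) if s[i,4]>=lo],l
def yellow(im):
    h=cv2.cvtColor(im,cv2.COLOR_RGB2HSV).astype(int);return (h[...,0]>20)&(h[...,0]<36)&(h[...,1]>150)&(h[...,2]>90)
def black(im): return im.max(2)<32
E
python3 - <<'E'
from h import *
T=cv2.imread('pics/top0.png')[...,::-1].copy();S=cv2.imread('pics/scene0.png')[...,::-1].copy()
for nm,I,x0,x1,y0,y1 in(('top',T,100,420,200,300),('scene',S,270,520,200,300)):
    c=I[y0:y1,x0:x1]
    for f in(yellow,black):
        b,_=blobs(f(c),4 if f is yellow else 25);print(nm,f.__name__,[(tuple(p+[x0,y0]),a) for p,a in b])
a=cv2.resize(T[200:290,105:265],None,fx=5,fy=5,interpolation=2)[:,:800]
b=cv2.resize(T[190:300,320:420],(400,440)) ;s=cv2.resize(S[205:295,390:520],None,fx=4,fy=4,interpolation=2)
cv2.imwrite('pics/c1.png',a[...,::-1])
w=np.zeros((600,800,3),np.uint8);w[:360,:520]=s;w[160:600,400:]=np.where(w[160:600,400:]>0,w[160:600,400:],0)
q=cv2.resize(T[200:290,325:420],(270,256));w[:256,525:795]=q
q=cv2.resize(S[205:275,265:335],(235,235));w[362:597,:235]=q
W=cv2.imread('pics/wrist0.png')[...,::-1];w[362:600,240:557]=cv2.resize(W,(317,238))
cv2.imwrite('pics/c2.png',w[...,::-1])
E
```

```text
top yellow [((np.float64(364.8), np.float64(231.8)), np.int32(4)), ((np.float64(212.3), np.float64(237.8)), np.int32(16)), ((np.float64(166.0), np.float64(242.6)), np.int32(17)), ((np.float64(125.6), np.float64(249.9)), np.int32(17))]
top black [((np.float64(214.2), np.float64(240.4)), np.int32(201)), ((np.float64(168.6), np.float64(245.2)), np.int32(213)), ((np.float64(128.9), np.float64(251.8)), np.int32(225))]
scene yellow [((np.float64(418.0), np.float64(227.5)), np.int32(6)), ((np.float64(456.0), np.float64(231.3)), np.int32(7)), ((np.float64(492.8), np.float64(244.8)), np.int32(6))]
scene black [((np.float64(418.0), np.float64(230.1)), np.int32(229)), ((np.float64(455.5), np.float64(233.8)), np.int32(233)), ((np.float64(484.3), np.float64(248.4)), np.int32(100))]
```

View pics/c2.png

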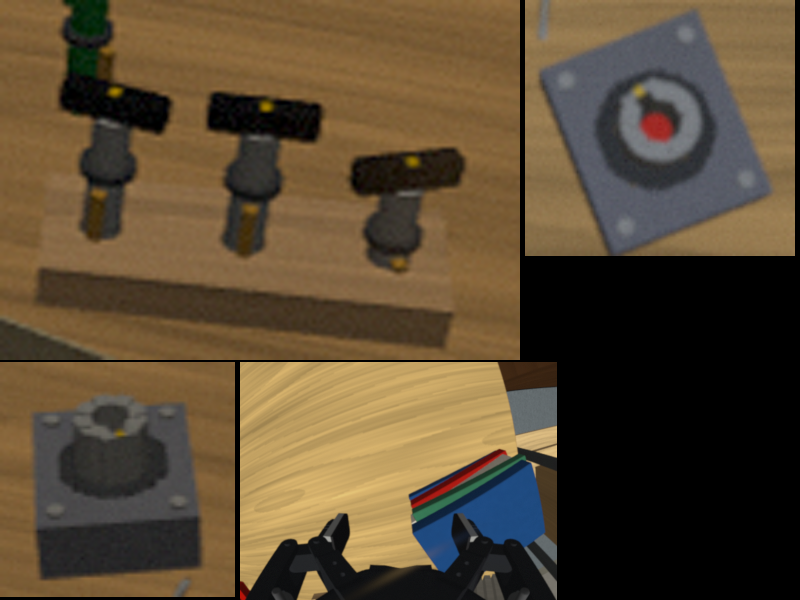

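The crop confirms it. The bar at scene (491,248) sits low and its collar nearly touches the rack, so that is the short handle (top view (128,252)). The other two bars stand higher and the green one is a look-alike. The hub's yellow mark is at top (365,232).

```bash
python3 - <<'E'
from h import *
T=cv2.imread('pics/top0.png')[...,::-1].copy()
P=[((125.6,249.9),(492.8,244.8)),((166,242.6),(456,231.3)),((212.3,237.8),(418,227.5)),((364.8,231.8),(298.0+0,0))]
c=T[200:300,100:420];_,l=None,None
n,l,s,cc=cv2.connectedComponentsWithStats(black(c).astype(np.uint8))
for pt,ps in P[:3]:
    X,e=tri([ray('top',pt),ray('scene',ps)]);print('mark',X.round(1),round(e,1))
    z=X[2]
    for i in range(1,n):
        if s[i,4]>100 and np.hypot(*(cc[i]+[100,200]-pt))<6:
            ys,xs=np.where(l==i);pts=[plane('top',(x+100,y+200),z) for x,y in zip(xs,ys)]
            r=cv2.minAreaRect(np.array(pts,np.float32)[:,:2]);v=cv2.fitLine(np.array(pts,np.float32)[:,:2],2,0,.01,.01).ravel()
            ang=np.arctan2(v[1],v[0]);key=(ang+np.pi/2)%np.pi-np.pi/2 # bar along y -> key = bar-90
            print('  ctr',np.mean(pts,0).round(1),'bar',round(ang,3),r)
# hub
c=T[200:290,325:420];h=cv2.cvtColor(c,cv2.COLOR_RGB2HSV)
red=(h[...,1]>150)&(c[...,0]>120);m=cv2.moments(red.astype(np.uint8));print('red',m['m10']/m['m00']+325,m['m01']/m['m00']+200)
g=(c.min(2)>105)&(h[...,1]<50);b,_=blobs(g,20);print([(p+[325,200],a) for p,a in b])
# tray
h=cv2.cvtColor(T,cv2.COLOR_RGB2HSV);r=((h[...,1]>180)&(T[...,0]>60));r[:,:430]=0;b,l=blobs(r,500);p=b[0][0];print('tray',p,plane('top',p,25))
E
python3 - <<'E'
import cv2
T=cv2.imread('pics/top0.png');S=cv2.imread('pics/scene0.png')
a=cv2.resize(T[215:270,345:400],(400,400),interpolation=cv2.INTER_NEAREST);b=cv2.resize(S[205:260,270:325],(400,400),interpolation=cv2.INTER_NEAREST)
cv2.imwrite('pics/hub.png',cv2.hconcat([a,b]))
E
```

```text
mark [539.2 394.8 105.4] 0.7Traceback (most recent call last):
  File "<stdin>", line 12, in <module>
cv2.error: OpenCV(4.12.0) /io/opencv/modules/imgproc/src/convhull.cpp:143: error: (-215:Assertion failed) total >= 0 && (depth == CV_32F || depth == CV_32S) in function 'convexHull'
```

View pics/hub.png

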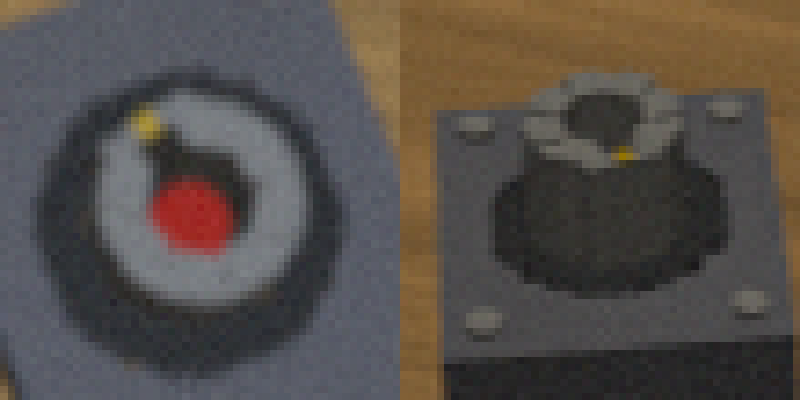

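The hub's top ring is centred near top (372.9,242.2) and scene (297.9,221.2). The yellow mark is at top (365.4,232.1) and scene (300.7,226.2).

```bash
python3 - <<'E'
from h import *
T=cv2.imread('pics/top0.png')[...,::-1].copy()
P=[((125.6,249.9),(492.8,244.8)),((166,242.6),(456,231.3)),((212.3,237.8),(418,227.5))]
c=T[200:300,100:420]
n,l,s,cc=cv2.connectedComponentsWithStats(black(c).astype(np.uint8))
for pt,ps in P:
    X,e=tri([ray('top',pt),ray('scene',ps)]);print('mark',X.round(1),round(e,1))
    for i in range(1,n):
        if s[i,4]>100 and np.hypot(*(cc[i]+[100,200]-pt))<6:
            ys,xs=np.where(l==i);pts=np.array([plane('top',(x+100,y+200),X[2]-4)[:2] for x,y in zip(xs,ys)],dtype=np.float32).copy()
            v=cv2.fitLine(pts,cv2.DIST_L2,0,.01,.01).ravel()
            print('  ctr',pts.mean(0).round(1),'key dir',round((float(np.arctan2(v[1],v[0]))%np.pi)-np.pi/2,3))
X,e=tri([ray('top',(372.9,242.2)),ray('scene',(297.9,221.2))]);print('hub',X.round(1),e)
Y,e=tri([ray('top',(365.4,232.1)),ray('scene',(300.7,226.2))]);print('mark',Y.round(1),e)
print(plane('top',(372.9,242.2),95),plane('top',(365.4,232.1),95))
h=cv2.cvtColor(T,cv2.COLOR_RGB2HSV);r=((h[...,1]>180)&(T[...,0]>60));r[:,:430]=0;r[:200]=0;r[320:]=0;b,l=blobs(r,500);p=b[0][0];print('tray',p,plane('top',p,20))
E
```

```text
mark [539.2 394.8 105.4] 0.7
  ctr [536.1 390.4] key dir 0.415
mark [550.6 309.4 134.9] 1.2
  ctr [546.3 306.6] key dir 0.072
mark [561.3 224.  135.3] 1.3
  ctr [556.8 222.4] key dir -0.161
hub [565.  -73.6  93.6] 0.5037705422666992
mark [584.1 -59.1  95.1] 0.3324503256280904
[564.95907407 -73.9656899   95.        ] [584.24309516 -59.46091924  95.        ]
tray [498.  256.4] [ 552.21758177 -334.30270896   20.        ]
```

```bash
cat >> h.py <<'E'
def go(x,y,z,yaw):
    "twist first, then tool-frame shift in cm"
    o=telemetry.get_obs();p=o['eef_pos'];w=o['orientation'][2];R=np.array([[np.cos(yaw),np.sin(yaw),0],[np.sin(yaw),-np.cos(yaw),0],[0,0,-1]])
    tw=-((yaw-w+np.pi)%(2*np.pi)-np.pi)
    print('at',p.round(1),'yaw',round(w,3),'rp',o['orientation'][:2].round(3),'F',o['force'].round(1),'open',round(o['opening'],1),'t',round(o['time'],2))
    print('twist',round(tw,3),'shift cm',(R.T@(np.array([x,y,z])-p)/10).round(2))
E
python3 - <<'E'
from h import *
c=vision.calibration('wrist');print((-c['R'].T@c['t']).round(1))
go(505,370,255,1.986)
E
```

```text
[102.4 620.1 373.9]
at [174.9 599.8 255.8] yaw 2.858 rp [-3.141 -0.   ] F [ 0.6 -0.2  0.3] open 85.7 t 0.15
twist 0.872 shift cm [-34.34  20.93   0.08]
```

```bash
python3 -m creep '{"linear":[[0,0,0],[0,0,0],[-3,1.8,0],[-4,2.4,0],[-4,2.4,0],[-4,2.4,0],[-4,2.4,0],[-4,2.4,0],[-4,2.4,0],[-4,2.4,0],[-3,2,0],[0,0,0],[0,0,0]],"twist":[0.145,0.145,0.145,0.145,0.145,0.147,0,0,0,0,0,0,0]}'; python3 - <<'E'
from h import *
go(535.5,391.5,255,1.986)
W=vision.grab_frame('wrist');cv2.imwrite('pics/w1.png',W[...,::-1])
E
```

```text
time: 1.45
eef_pos: [524.8, 427.0, 255.8]
orientation: [-3.141, -0.0, 1.984]
force: [0.1, 0.3, 0.5]
opening: 85.6
finger_force: 0.0
at [524.8 427.  255.8] yaw 1.984 rp [-3.141 -0.   ] F [0.1 0.3 0.5] open 85.6 t 1.45
twist -0.002 shift cm [-3.68 -0.46  0.08]
```

View pics/w1.png

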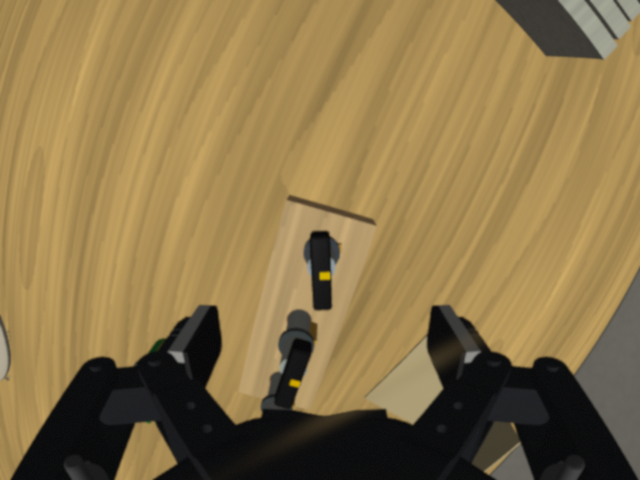

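The wrist view shows the short handle's bar from (320,232) to (322,310), with its mark at (325,276). The middle handle's bar is at (293,373).

```bash
cat >> h.py <<'E'
def bar(W,seed,z,c=None,thr=45):
    c=c or vision.calibration('wrist');m=(W.max(2)<thr).astype(np.uint8);m=cv2.morphologyEx(m,cv2.MORPH_CLOSE,np.ones((3,3)))
    m|=yellow(W).astype(np.uint8)
    m=cv2.morphologyEx(m,cv2.MORPH_OPEN,np.ones((7,7)))
    n,l,s,cc=cv2.connectedComponentsWithStats(m);i=l[seed[1],seed[0]]
    ys,xs=np.where(l==i);p=np.array([plane('wrist',q,z,c)[:2] for q in zip(xs,ys)],dtype=np.float32).copy()
    (x,y),wh,a=cv2.minAreaRect(p);v=cv2.fitLine(p,cv2.DIST_L2,0,.01,.01).ravel()
    print('bar',i,s[i],'ctr',round(x,1),round(y,1),'size',np.round(wh,1),'key',round((float(np.arctan2(v[1],v[0]))%np.pi)-np.pi/2,3))
E
python3 - <<'E'
from h import *
W=cv2.imread('pics/w1.png')[...,::-1].copy();bar(W,(321,255),104)
b,_=blobs(yellow(W),5)
for p,a in b: print(p,a)
print(plane('wrist',(325,276),104), tri([ray('wrist',(325,276)),ray('top',(125.6,249.9)),ray('scene',(492.8,244.8))]))
print(plane('wrist',(294,383),134),tri([ray('wrist',(294,383)),ray('top',(166,242.6)),ray('scene',(456,231.3))]))
go(535.5,391.5,255,1.986)
E
```

```text
bar 1 [ 310  232   21   77 1286] ctr 533.6 396.1 size [15.4 64.1] key 0.449
[324.4 275.7] 104
[294.4 382.9] 81
[538.56512749 394.19196602 104.        ] (array([538.78773766, 394.79404335, 105.25417173]), np.float64(0.7842365026946413))
[548.75006047 308.463231   134.        ] (array([549.72114101, 309.2191376 , 134.52173005]), np.float64(1.5455245006687481))
at [524.1 427.6 255.9] yaw 1.985 rp [-3.141 -0.   ] F [-0.2  0.  -0.6] open 85.2 t 1.5
twist -0.001 shift cm [-3.77 -0.41  0.09]
```

```bash
python3 - <<'E'
from h import *
go(534.2,394.5,103,2.015)
E
```

```text
at [524.1 427.6 255.9] yaw 1.985 rp [-3.141 -0.   ] F [-0.2  0.  -0.6] open 85.2 t 1.5
twist -0.03 shift cm [-3.43 -0.51 15.29]
```

```bash
python3 -m creep '{"linear":[[-1.7,-0.25,0],[-1.7,-0.25,1.3],[0,0,3],[0,0,3],[0,0,3],[0,0,3],[0,0,2],[0,0,0],[0,0,0]],"twist":[-0.03,0,0,0,0,0,0,0,0]}'; python3 -m creep '{"linear":[[0,0,0],[0,0,0],[0,0,0],[0,0,0],[0,0,0],[0,0,0],[0,0,0]],"twist":[0,0,0,0,0,0,0]}' 0.5
```

```text
time: 2.4
eef_pos: [533.5, 395.4, 103.8]
orientation: [-3.141, -0.0, 2.017]
force: [-1.2, 0.2, 1.0]
opening: 85.3
finger_force: 0.0
time: 3.1
eef_pos: [534.5, 394.8, 104.0]
orientation: [3.14, -0.0, 2.016]
force: [-0.0, -0.6, 7.4]
opening: 20.4
finger_force: 58.5
```

```bash
python3 -m creep '{"linear":[[0,0,0],[0,0,0],[0,0,0]],"twist":[0,0,0]}'; python3 - <<'E'
from h import *
W=vision.grab_frame('wrist');S=vision.grab_frame('scene')
w=np.zeros((480,800,3),np.uint8);w[:,:400]=cv2.resize(W[200:480,200:450],(400,480));w[:400,400:]=cv2.resize(S[180:300,400:520],(400,400))
cv2.imwrite('pics/g1.png',w[...,::-1])
E
```

```text
time: 3.4
eef_pos: [534.5, 394.8, 104.0]
orientation: [3.14, -0.0, 2.016]
force: [-0.5, -0.1, 6.4]
opening: 20.6
finger_force: 58.5
```

View pics/g1.png

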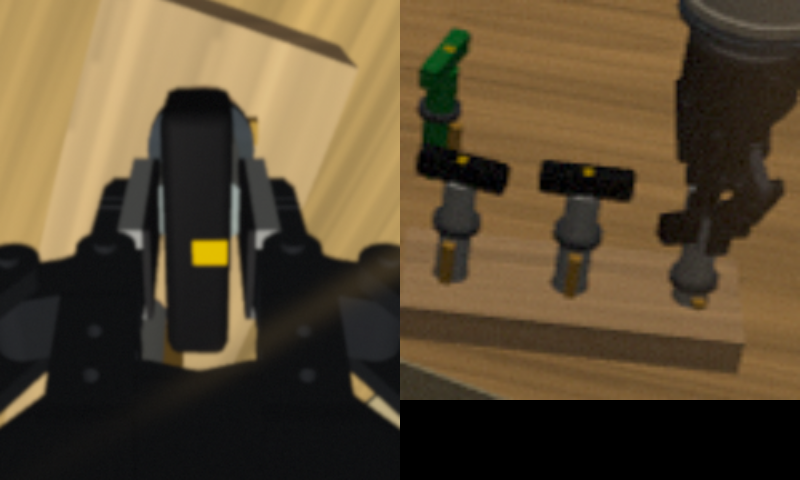

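The jaws straddle the bar and their tips have closed on the shaft just below it (opening 20.5 instead of 16). That is secure enough for the reject. I'll grip higher on the next handle. Lifting now.

```bash
python3 -m creep '{"linear":[[0,0,-1],[0,0,-1.5],[0,0,-2],[0,0,-3],[0,0,-4],[0,0,-3],[0,0,0]],"twist":[0,0,0,0,0,0,0]}'; python3 - <<'E'
from h import *
go(552,-334,250,1.5)
T=vision.grab_frame('top');cv2.imwrite('pics/t1.png',T[...,::-1])
E
```

```text
time: 4.2
eef_pos: [535.7, 395.6, 254.3]
orientation: [3.133, -0.001, 2.016]
force: [0.4, 0.9, -2.4]
opening: 20.3
finger_force: 59.0
at [535.7 395.6 254.3] yaw 2.016 rp [ 3.133e+00 -1.000e-03] F [ 0.4  0.9 -2.4] open 20.3 t 4.2
twist 0.516 shift cm [-72.66   6.79   0.43]
```

```bash
python3 -m creep '{"linear":[[0,0,0],[0,0,0],[0,0,0],[-1.5,0.2,0],[-4,0.4,0],[-5,0.5,0],[-5,0.5,0],[-5,0.5,0],[-5,0.5,0],[-5,0.5,0],[-5,0.5,0],[-5,0.5,0],[-5,0.5,0],[-5,0.5,0],[-5,0.4,0],[-5,0.4,0],[-5,0.4,0],[-4,0.3,0],[-3,0,0],[0,0,0]],"twist":[0.13,0.13,0.13,0.126,0,0,0,0,0,0,0,0,0,0,0,0,0,0,0,0]}'; python3 - <<'E'
from h import *
go(552,-334,112,1.5)
E
```

```text
time: 6.25
eef_pos: [549.3, -333.8, 247.1]
orientation: [-3.14, 0.0, 1.496]
force: [0.4, 0.9, -2.3]
opening: 20.4
finger_force: 59.0
at [ 549.3 -333.8  247.1] yaw 1.496 rp [-3.14  0.  ] F [ 0.4  0.9 -2.3] open 20.4 t 6.25
twist -0.004 shift cm [-0.    0.27 13.51]
```

```bash
python3 -m creep '{"linear":[[0,0.3,2],[0,0,4],[0,0,4],[0,0,2.5],[0,0,1],[0,0,0.5],[0,0,0.3],[0,0,0]],"twist":[0,0,0,0,0,0,0,0]}'
```

```text
time: 7.05
eef_pos: [553.7, -330.7, 106.1]
orientation: [3.141, 0.001, 1.5]
force: [-0.5, 0.2, -2.2]
opening: 20.4
finger_force: 59.1
```

```bash
python3 -m creep '{"linear":[[0,0,0.3],[0,0,0.3],[0,0,0.2],[0,0,0]],"twist":[0,0,0,0]}'; python3 -m creep '{"linear":[[0,0,0],[0,0,0],[0,0,0],[0,0,0],[0,0,0],[0,0,0]],"twist":[0,0,0,0,0,0]}' 8.5; python3 -m creep '{"linear":[[0,0,-1],[0,0,-3],[0,0,-4],[0,0,-4],[0,0,-4],[0,0,-3],[0,0,0]],"twist":[0,0,0,0,0,0,0]}' ;python3 - <<'E'
from h import *
go(535,-75,280,1.5)
W=vision.grab_frame('wrist');S=vision.grab_frame('top')
w=np.hstack([cv2.resize(W,(400,300)),cv2.resize(S[180:330,430:630],(400,300))]);cv2.imwrite('pics/r1.png',w[...,::-1])
E
```

```text
time: 7.45
eef_pos: [553.4, -330.6, 97.3]
orientation: [3.141, 0.0, 1.5]
force: [0.5, -0.3, -2.2]
opening: 20.4
finger_force: 59.1
time: 8.05
eef_pos: [553.4, -330.5, 97.3]
orientation: [3.142, 0.0, 1.5]
force: [0.8, -0.6, -0.2]
opening: 85.3
finger_force: 0.0
time: 8.75
eef_pos: [554.7, -331.5, 292.9]
orientation: [3.135, 0.004, 1.5]
force: [0.2, -0.1, 0.3]
opening: 84.8
finger_force: 0.0
at [ 554.7 -331.5  292.9] yaw 1.5 rp [3.135 0.004] F [ 0.2 -0.1  0.3] open 84.8 t 8.75
twist -0.0 shift cm [25.44 -3.78  1.29]
```

View pics/r1.png

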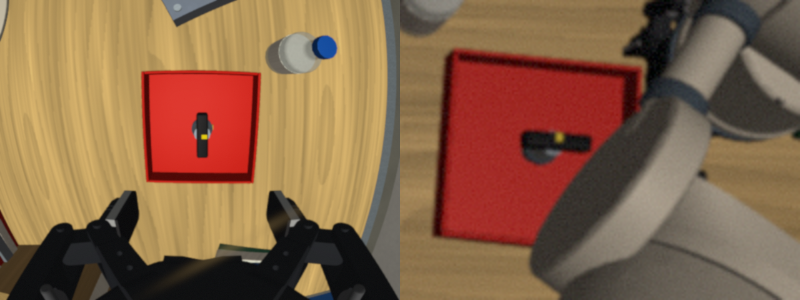

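The reject stands free in the tray at wrist (202,127) in the half-size crop. Next I'll measure the hub from two wrist positions.

```bash
python3 -m creep '{"linear":[[3,0,0],[4,0,1],[4,0,1.5],[4,0,1.5],[4,0,1.5],[3,0,1.5],[2.5,0,1.5],[0,0,0],[0,0,0]],"twist":[0,0,0,0,0,0,0,0,0]}'; cat >> h.py <<'E'
def snap(f):
    import json
    c={k:np.asarray(v).tolist() for k,v in vision.calibration('wrist').items()};W=vision.grab_frame('wrist');cv2.imwrite(f'pics/{f}.png',W[...,::-1]);json.dump(c,open(f'pics/{f}.json','w'))
def load(f):
    import json
    return cv2.imread(f'pics/{f}.png')[...,::-1].copy(),{k:np.array(v) for k,v in json.load(open(f'pics/{f}.json')).items()}
E
python3 -c "
from h import *
snap('h1')"
python3 -m creep '{"linear":[[2,0,0],[3,0,0],[2,0,0],[0,0,0],[0,0,0]],"twist":[0,0,0,0,0]}'; python3 - <<'E'
from h import *
snap('h2')
out=[]
for f in('h1','h2'):
    W,c=load(f);K,R,t=c['K'],c['R'],c['t']
    X=R@np.array([565,-73.8,95])+t;r=np.hypot(X[0],X[1]);th=np.arctan2(r,X[2]);u=K[0,0]*th*X[:2]/r+K[:2,2];print(f,u)
    x,y=u.astype(int);out.append(cv2.resize(W[max(0,y-50):y+50,x-50:x+50],(400,400),interpolation=0));print(x-50,max(0,y-50))
    b,_=blobs(yellow(W),5);print([q for q in b if np.hypot(*(q[0]-u))<60])
cv2.imwrite('pics/h12.png',np.hstack(out)[...,::-1])
E
```

```text
time: 9.75
eef_pos: [570.1, -85.8, 201.4]
orientation: [-3.139, -0.0, 1.501]
force: [0.2, -0.1, 0.2]
opening: 84.9
finger_force: 0.0
time: 10.3
eef_pos: [575.9, -17.2, 202.6]
orientation: [3.141, 0.0, 1.5]
force: [0.9, -0.6, -0.8]
opening: 85.3
finger_force: 0.0
h1 [315.48801202 232.17534099]
265 182
[(array([344.5, 207.7]), np.int32(90))]
h2 [314.83130612 327.11296208]
264 277
[(array([340.9, 307.5]), np.int32(71))]
```

View pics/h12.png

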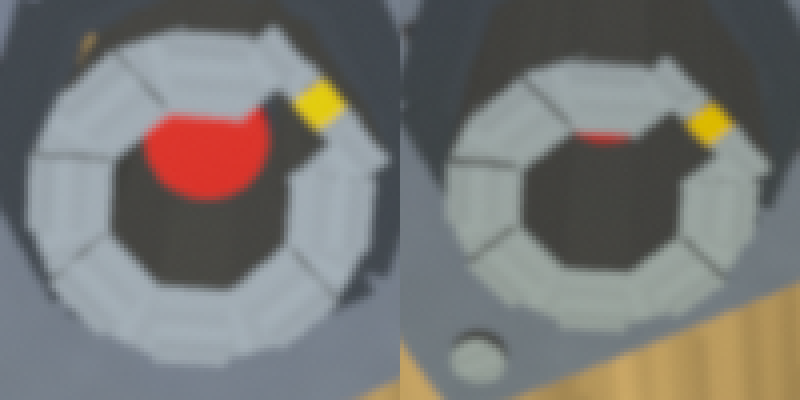

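The bore octagon is centred at (200,202) and (202,199) in the crops, which is wrist (315.0,232.5) and (314.5,326.8). The yellow mark is at upper right.

```bash
python3 - <<'E'
from h import *
c1=load('h1')[1];c2=load('h2')[1]
a,e=tri([ray('wrist',(315,232.5),c1),ray('wrist',(314.5,326.8),c2)]);b,e2=tri([ray('wrist',(344.5,207.7),c1),ray('wrist',(340.9,307.5),c2)])
print(a,e,b,e2)
for c,p,q in((c1,(315,232.5),(344.5,207.7)),(c2,(314.5,326.8),(340.9,307.5))):
    A=plane('wrist',p,95,c);B=plane('wrist',q,95,c);print(A,B,np.arctan2(*(B-A)[1::-1]))
go(556,229,200,1.55)
E
```

```text
[564.6439826  -74.41874516  93.46091541] 0.038111686832185666 [583.97782327 -59.24114503  95.83808957] 0.04115501047232799
[564.67814541 -73.98905042  95.        ] [584.0518939  -59.42313292  95.        ] 0.6446762988632598
[564.79085464 -73.53050064  95.        ] [583.94875794 -59.67007645  95.        ] 0.6263133624779008
at [575.8 -17.4 202.5] yaw 1.499 rp [3.141 0.   ] F [-0.8  0.1  1.1] open 84.9 t 10.35
twist -0.051 shift cm [24.6  -2.5   0.25]
```

```bash
python3 -m creep '{"linear":[[2,-0.2,-0.5],[4,-0.4,-1],[4,-0.4,-1],[4,-0.4,-1],[4,-0.4,0],[4,-0.4,0],[3,-0.3,0],[0,0,0],[0,0,0]],"twist":[0.09,0,0,0,0,0,0,0,0]}';python3 - <<'E'
from h import *
snap('b1');W,c=load('b1')
b,_=blobs(yellow(W),20);print(b)
K,R,t=c['K'],c['R'],c['t']
for X in([556,222.5,134],[561.3,224,134]):
    X=R@np.array(X)+t;r=np.hypot(X[0],X[1]);th=np.arctan2(r,X[2]);u=K[0,0]*th*X[:2]/r+K[:2,2];print(u)
bar(W,tuple(u.astype(int)-[0,0]),134,c);bar(W,(int(b[0][0][0]),int(b[0][0][1])),134,c)
go(556,222.5,142,1.41)
E
```

```text
time: 11.25
eef_pos: [589.6, 233.8, 237.2]
orientation: [3.142, 0.0, 1.41]
force: [-0.1, -0.6, -0.8]
opening: 85.1
finger_force: 0.0
[(array([276. , 135.3]), np.int32(27)), (array([238.3, 143.4]), np.int32(174)), (array([282.3, 272.9]), np.int32(153)), (array([148.5, 284.3]), np.int32(53)), (array([116.8, 330.4]), np.int32(64))]
[276.06223792 275.5171698 ]
[283.5805248  272.21128424]
bar 3 [276 268  14  11 149] ctr 560.5 223.6 size [7.  8.7] key 1.561
bar 0 [     0      0    640    480 252770] ctr 552.6 150.1 size [ 605.9 1025. ] key 1.436
at [589.6 233.2 237.2] yaw 1.409 rp [-3.141  0.   ] F [-0.3  0.   0. ] open 85.2 t 11.3
twist -0.001 shift cm [-1.59 -3.14  9.52]
```

```bash
python3 - <<'E'
from h import *
W,c=load('b1');print(W[240:320:8,270].max(1),W[276,250:310:4].max(1))
bar(W,(270,273),134,c,60);bar(W,(275,255),134,c,60);bar(W,(275,290),134,c,60)
E
```

```text
[ 35  34  32  33  29  25  29  46  76 128] [176 180 191 189 157  28  43 207 210 204  54 155 172 180 192]
bar 2 [ 265  220   28   94 2228] ctr 559.6 226.8 size [64.3 17. ] key -0.163
bar 2 [ 265  220   28   94 2228] ctr 559.6 226.8 size [64.3 17. ] key -0.163
bar 2 [ 265  220   28   94 2228] ctr 559.6 226.8 size [64.3 17. ] key -0.163
```

```bash
python3 - <<'E'
from h import *
go(556.8,224.5,142,1.408)
E
```

```text
at [589.6 233.2 237.2] yaw 1.409 rp [-3.141  0.   ] F [-0.3  0.   0. ] open 85.2 t 11.3
twist 0.001 shift cm [-1.39 -3.09  9.52]
```

```bash
python3 -m creep '{"linear":[[-0.7,-1.5,0],[-0.7,-1.6,0.5],[0,0,2],[0,0,3],[0,0,2.5],[0,0,1.5],[0,0,0],[0,0,0]],"twist":[0,0,0,0,0,0,0,0]}'; python3 -c "
from h import *
go(556.8,224.5,142,1.408)"
```

```text
time: 12.1
eef_pos: [556.9, 224.6, 142.8]
orientation: [3.141, 0.0, 1.408]
force: [-0.1, 0.0, -0.5]
opening: 85.3
finger_force: 0.0
at [556.9 224.6 142.8] yaw 1.408 rp [3.141 0.   ] F [-0.1  0.  -0.5] open 85.3 t 12.1
twist 0.0 shift cm [-0.01 -0.    0.08]
```

```bash
python3 -m creep '{"linear":[[0,0,0],[0,0,0],[0,0,0],[0,0,0],[0,0,0],[0,0,0],[0,0,0],[0,0,0]],"twist":[0,0,0,0,0,0,0,0]}' 0.5; python3 - <<'E'
from h import *
snap('g2');W,c=load('g2');b,_=blobs(yellow(W),20);print(b)
go(557,224,142,1.41)
cv2.imwrite('pics/g2c.png',cv2.resize(W[200:440,220:460],(600,600))[...,::-1])
E
```

```text
time: 12.9
eef_pos: [556.8, 225.7, 142.7]
orientation: [3.141, -0.0, 1.41]
force: [-0.2, -0.3, 5.6]
opening: 14.7
finger_force: 59.1
[(array([264.3, 111.9]), np.int32(511)), (array([312.7, 111.5]), np.int32(32)), (array([129.3, 322.1]), np.int32(103)), (array([331.5, 331.5]), np.int32(347)), (array([ 84.5, 393.6]), np.int32(104))]
at [556.8 225.7 142.7] yaw 1.41 rp [ 3.141 -0.   ] F [ 0.3 -1.9  5.8] open 14.5 t 12.95
twist -0.0 shift cm [-0.17  0.04  0.07]
```

View pics/g2c.png

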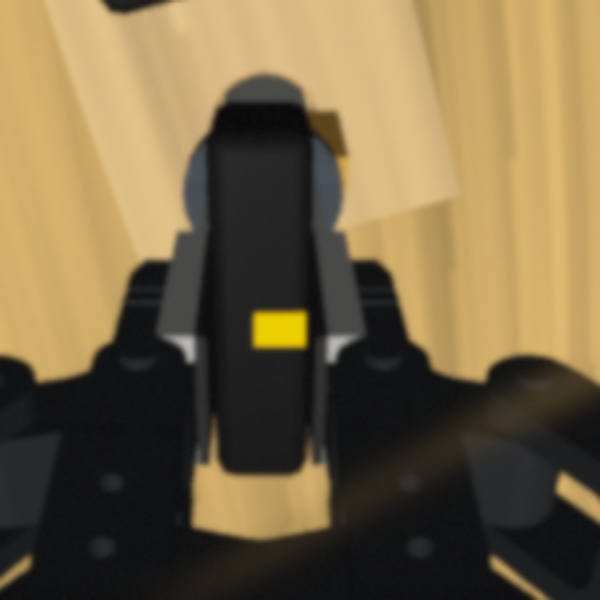

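The jaws hold the bar flat (opening 14.6). The bar's top face runs from wrist (324.8,255.2) to (323.2,388), with the mark at (331.5,331.5). Next I'll work out the shaft axis relative to the TCP.

```bash
python3 - <<'E'
from h import *
W,c=load('g2');A=plane('wrist',(324.8,255.2),134,c);B=plane('wrist',(323.2,388),134,c);M=plane('wrist',(331.5,331.5),134,c)
print(A,B,np.linalg.norm(A-B),(A+B)/2,M,M-3.5*np.array([np.cos(-.161),np.sin(-.161),0]))
E
python3 -m creep '{"linear":[[0,0,-1],[0,0,-1.5],[0,0,-2],[0,0,-3],[0,0,-4],[0,0,-1],[0,0,0],[0,0,0]],"twist":[0,0,0,0,0,0,0,0]}'; python3 - <<'E'
from h import *
go(564.8,-73.9,270,2.208)
snap('l1');W,c=load('l1');b,_=blobs(yellow(W),100);print(b)
E
```

```text
[561.6532965  255.58329186 134.        ] [551.18883941 195.57354727 134.        ] 60.91530437810109 [556.42106795 225.57841957 134.        ] [559.13212574 223.68852205 134.        ] [555.67738959 224.24959079 134.        ]
time: 13.75
eef_pos: [555.7, 225.4, 266.1]
orientation: [-3.14, 0.001, 1.41]
force: [-0.3, -0.5, -3.8]
opening: 14.8
finger_force: 59.0
at [555.7 225.4 266.1] yaw 1.41 rp [-3.14e+00  1.00e-03] F [-0.3 -0.5 -3.8] open 14.8 t 13.75
twist -0.798 shift cm [-24.6  -17.08  -0.39]
[(array([295.7, 120.2]), np.int32(150)), (array([331.5, 331. ]), np.int32(326))]
```

```bash
python3 -m creep '{"linear":[[0,0,0],[0,0,0],[0,0,0],[0,0,0],[0,0,0],[0,0,0],[-1.2,-0.9,0],[-3,-2,0],[-3.5,-2.4,0],[-3.5,-2.4,0],[-3.5,-2.4,0],[-3.5,-2.4,0],[-3.5,-2.4,0],[-2.2,-1.5,0],[-0.6,-0.6,0],[0,0,0],[0,0,0]],"twist":[-0.133,-0.133,-0.133,-0.133,-0.133,-0.133,0,0,0,0,0,0,0,0,0,0,0]}'; python3 -c "
from h import *
go(564.5,-73.5,230,2.208)"
```

```text
time: 15.5
eef_pos: [565.0, -71.9, 266.7]
orientation: [-3.141, -0.001, 2.207]
force: [0.9, 0.0, -3.1]
opening: 14.7
finger_force: 59.0
at [565.  -71.9 266.7] yaw 2.207 rp [-3.141e+00 -1.000e-03] F [ 0.9  0.  -3.1] open 14.7 t 15.5
twist -0.001 shift cm [-0.1  -0.14  3.67]
```

```bash
python3 -m creep '{"linear":[[-0.1,-0.15,1],[0,0,1.5],[0,0,1],[0,0,0.6],[0,0,0.6],[0,0,0.6],[0,0,0],[0,0,0]],"twist":[0,0,0,0,0,0,0,0]}'; python3 -c "
from h import *
go(564.6,-73.7,205,2.208)"
```

```text
time: 16.3
eef_pos: [565.0, -74.1, 214.4]
orientation: [3.142, 0.0, 2.208]
force: [-0.5, 0.5, -2.9]
opening: 14.5
finger_force: 58.9
at [565.  -74.1 214.4] yaw 2.208 rp [3.142 0.   ] F [-0.5  0.5 -2.9] open 14.5 t 16.3
twist -0.0 shift cm [ 0.06 -0.01  0.94]
```

The nose is 11 mm into the bore with no contact. I'll continue gently past key level, which is TCP 205.7.

```bash
python3 -m creep '{"linear":[[0,0,0.4],[0,0,0.4],[0,0,0.3],[0,0,0.2],[0,0,0.2],[0,0,0]],"twist":[0,0,0,0,0,0]}'
```

```text
time: 16.9
eef_pos: [564.8, -74.1, 199.0]
orientation: [-3.141, -0.0, 2.208]
force: [-0.2, 0.6, -3.8]
opening: 14.3
finger_force: 59.1
```

The key has entered the keyway without contact. Now pushing down.

```bash
python3 -m creep '{"linear":[[0,0,0.5],[0,0,0.5],[0,0,0.5],[0,0,0.4],[0,0,0.4],[0,0,0.3],[0,0,0]],"twist":[0,0,0,0,0,0,0]}'
```

```text
time: 17.6
eef_pos: [564.8, -74.1, 173.1]
orientation: [-3.141, -0.0, 2.208]
force: [-0.2, -0.1, 1.8]
opening: 14.6
finger_force: 59.7
```

```bash
python3 -m creep '{"linear":[[0,0,0.3],[0,0,0.3],[0,0,0.2],[0,0,0.1],[0,0,0]],"twist":[0,0,0,0,0]}';python3 -m creep '{"linear":[[0,0,0.1],[0,0,0.1],[0,0,0]],"twist":[0,0,0]}'
```

```text
time: 18.1
eef_pos: [565.0, -74.1, 164.3]
orientation: [3.141, 0.0, 2.208]
force: [-1.1, 0.5, 4.7]
opening: 14.1
finger_force: 60.1
time: 18.4
eef_pos: [565.1, -74.1, 163.6]
orientation: [3.141, 0.001, 2.208]
force: [-7.5, 1.5, 26.1]
opening: 14.6
finger_force: 62.8
```

```bash
python3 -m creep '{"linear":[[0,0,0],[0,0,0],[0,0,0],[0,0,0],[0,0,0]],"twist":[0,0,0,0,0]}'; python3 - <<'E'
from h import *
snap('f');W,c=load('f');print([q for q in blobs(yellow(W),100)[0]])
S=vision.grab_frame('scene')
w=np.hstack([cv2.resize(W[180:480,170:470],(400,400)),cv2.resize(S[180:280,160:260],(0,0),fx=1,fy=1) if 0 else cv2.resize(S[170:300,240:370],(400,400))]);v=cv2.resize(S[170:290,140:540],(800,200))
cv2.imwrite('pics/f2.png',np.vstack([w,cv2.resize(v,(800,200))])[...,::-1])
E
```

```text
time: 18.9
eef_pos: [565.1, -74.1, 163.6]
orientation: [3.141, 0.001, 2.208]
force: [-6.7, 1.4, 25.2]
opening: 14.3
finger_force: 62.8
[(array([370.4, 271.5]), np.int32(118)), (array([331.6, 331.5]), np.int32(351))]
```

View pics/f2.png

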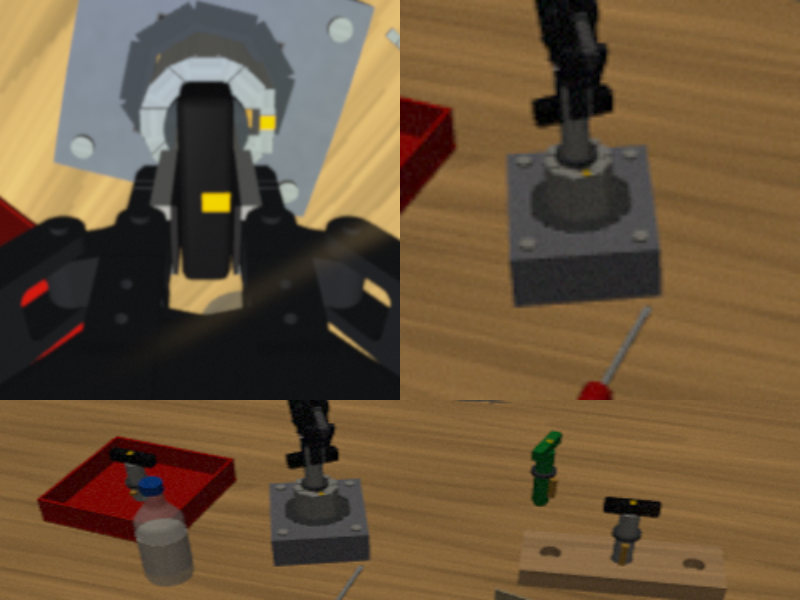

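The handle's collar sits on the hub and the arm is still gripping and pressing. The reject stands in the tray and the other full-length handle is still in the middle rack hole.

```bash
python3 -c "
from rig import job
print(job.hand_in())"
```

```text
the job is handed in; nothing more can be done
None
```

I put the short handle in the red tray and let go of it, then seated a full-length handle down to its collar in the hub, still gripped and pressed with about 25 N; the job was handed in at about 19 s, with no verdict shown.

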